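# Wind a slab clamp tight with its handwheel

## Robot

A 6-joint arm with a two-finger parallel gripper is mounted at the origin on the work surface. World frame = base frame: x ahead of the robot, y to its left, z up, the work surface at z = 0. Lengths are in mm, angles in rad, forces in N, time in s.
With the tool pointing down it reaches from about 350 to 975 mm from the base axis. Payload 7.1 kg.
Tool frame: the origin (TCP) lies at the very end of the fingers, on their centre line; the grasp point (between the pads) lies 19 mm behind it (ctrl.tcp_to_grasp is the distance from the TCP to the grasp point, in mm); z points along the fingers, x is the direction in which the jaws open and shut, and the axes are right-handed (so a half turn about z gives the same grasp; the last joint's range is limited). The gripper opens to 88 mm and grips with 3 to 60 N. Pads are 20 mm wide; open, the fingers measure 115 mm over their backs; the gripper's body (75 mm by 178 mm) begins 61 mm behind the grasp point.
Start: joints at [-1.224, 0.423, 1.63, -0, 1.089, -0.019], TCP at [223.577, -583.625, 192.575] pointing down, gripper open.
Joint ranges: [-3, 3], [-0.9, 2.11], [0.09, 2.58], [-1.31, 4.45], [0.11, 2.69], [-2.54, 2.54]. Speed limits (rad/s): [2.39, 2.39, 3.01, 3.14, 3.14, 3.14].

## Interface

Orientations are given as a rotation vector (axis times angle).
In Python, from workcell import get_obs, viewer, ctrl, masks_of gives the robot as it stands. The module is installed in compiled form; this text tells all that it offers.
- The arm moves only by the shell command python3 -m inch 'ROWS'. ROWS is JSON, a list of rows, each an object of numbers: "tx", "ty", "tz": the shift along the tool's x, y, z in cm; "ax", "ay", "az": the turn, a rotation vector about the tool's x, y, z in degrees; "jaw": the opening, from 0 (shut) to 1 (fully open). In form: [{"tx": .., "ty": .., "tz": .., "ax": .., "ay": .., "az": .., "jaw": ..}, ...]. A call has 1 to 12 rows; each row shifts and turns the commanded pose from where the row before left it, along the tool's axes as they then stand; what a row does not reach is not made up. A row lasts 1/8 s, in which the tool goes at most 62.5 mm and 10.7 degrees, less where a joint would pass 70% of its speed; a pose out of reach is approached as far as the arm can. A call is refused whole if a number of a shift passes 6.25 or a number of a turn 10.7, either way. A call with a gripper value outside its range is refused whole. The fingers move at their own pace and stop on an object; the grip force is fixed at half the most. Time passes only in rows, so rows that do not move let the fingers close. It gives the time, the measured TCP pose, the force and the opening at its end, in the units of the state.
- get_obs(): the state, without advancing time (a new reading comes with each control period).
- viewer.get_image(name): name is "scene" or "top" or "wrist"; returns (picture, depth): 384x512x3 uint8, red, green, blue; 384x512 float32, mm along the optical axis (not along the pixel's ray), 0 where there is no reading.
- viewer.get_calibration(name): a dict with "fx", "fy", "cx", "cy" (pixels), "distortion" ([k1, k2, p1, p2, k3] as OpenCV has them; the pictures are not rectified), "rvec" (rotation vector, rad) and "tvec" (3), from world to camera coordinates, as OpenCV has them. Camera axes: x right, y down, z forward; pixel columns grow to the right and rows downward; lengths in mm; the calibration is good to about 2 mm. A picture is of the moment at which its call begins: read the wrist's pose just before it. get_calibration takes no time and is no camera call; for the wrist camera it gives the pose at the moment of the call.
- ctrl.close_job(): hands the job in, once; it reports no verdict.
Trained networks look in the newest picture that a camera, given by its name, has taken for a name from the list of things; names that differ only in an ending like _2 or _b are one class to them, and where a whole thing is asked for, a point or a joint stands for the part that bears it (a point fixed in the world has none). Each returns a list of dicts, best first, with "score" (0 to 1); they miss things now and then, are a little off and sometimes report something else, mostly with a low value. They report only what shows in the picture. A call takes as long as a camera call. They do not tell look-alikes from the thing itself.
- masks_of(camera, thing): "pixels" (384x512 bool, what is visible of it) and "location" ([column, row] in pixels, amid what is visible of it).
The state is a dict: "t": time; "qpos": joint angles; "qvel": joint speeds; "joint_torque": joint torques, N m; "ee_pos": TCP position; "orientation": TCP orientation; "ft_force": force on the tool from outside, world axes, zero at the start; "moment": the same for the moment, N m; "width": finger opening in mm.
Only numpy, scipy, OpenCV 4.12 (cv2) and the standard library are available. Lean on these libraries where they do the work, as an engineer would, in place of code of your own. Each camera call takes 0.05 s, during which the arm holds its last target. There are 200 camera calls.

## Task

Clamp the fresh blue slab that lies in the bench clamp: wind the handwheel clockwise (seen from above), in as many strokes as it takes, until the sprung wooden pad has pushed the slab squarely up against the steel fence, then tighten about a quarter turn more so that the pad is pushed half way back towards its carriage, and leave it so. Never let the pad bottom out against its spring, do not touch the slab with the gripper or arm, and leave the board with the other slab, the tin and the brush where they are.

Things in the scene. Friction and masses are not known exactly. Their poses are not given: they have to be found in the camera images.
- rig: Bench clamp: fixed steel bed plate 170 x 600 x 12 mm. Origin on the work surface under the handwheel's upright axis; the plate spans y = -150 to +450 mm, x = +-85 mm in this frame, and the pad travels along its +y. Under the wheel: a round gear head, radius 30 mm, up to z = 100 mm, and a lower box on to y = 80 mm, x = +-30 mm, up to z = 62 mm.
- bracket (a point): Top of the post of a fixed steady bracket on the rig's -y side, 125 mm from the wheel's axis, 152 mm high; it blocks full circles over the wheel. Post 30 x 24 mm; from it a flat bar 24 mm wide, 10 mm thick (142 to 152 mm high), runs over the rim and hub, ending 13 mm past the wheel's axis.
- wheel_hub (a point): Centre of the handwheel, 125 mm above the work surface, on its upright axis. The wheel lies level: round rim of 90 mm radius (tube 18 mm thick), four round spokes 14 mm thick at right angles, all centred at this height; hub radius 20 mm, up to 14 mm above this point. The four windows between the spokes are open.
- spoke_end (a point): Point in the middle of the rim tube at the end of one of the four spokes, 90 mm from the hub; it turns with the wheel.
- wheel (a joint): Handwheel angle in rad, counted over several turns, growing clockwise seen from above; at 0 the spoke of spoke_end points along the rig's +x. One clockwise turn moves the carriage 40 mm along the rig's +y. The wheel is stiff (about 0.3 N m) and stays where it is left.
- pad (a joint): How far the sprung pad is pushed back towards its carriage, m: 0 = fully out (22 mm gap between pad and carriage), 0.020 = bottomed (2 mm gap); half way is 0.010. It begins to give at about 7 N and takes 1 N more for each mm.
- pad_face (a point): Middle of the wooden pad's front face (120 mm wide in the rig's x, 36 mm high), the face that pushes the slab; 32 mm above the work surface. Behind the pad is its carriage, a grey block 110 mm wide and 45 mm high, which starts at y = 110 to 160 mm of the rig when the wheel is at 0.
- fence: Fixed steel stop across the bed, 160 mm (x) x 20 mm (y) x 45 mm; origin at the centre of its underside, on the bed. The face that the slab must meet is at y = -10 mm in this frame.
- slab: Dark blue slab 120 x 120 x 22 mm, about 0.6 kg, lying loose on the bed between pad and fence, a little askew. Origin at the centre of its underside.
- board: Bystander: plywood board 140 x 150 x 8 mm carrying another blue slab, 30 mm high in all, beyond the clamp. Origin at the centre of its underside.
- tin: Bystander: plain metal tin, 80 mm across, 110 mm high, standing beside the wheel. Origin at the centre of its underside.
- brush: Bystander: brush 190 mm long, lying beyond the bracket end of the clamp. Origin at its middle underneath.
Not all that is in view belongs to the job. What is shaped like the slab but red or turquoise is not meant.

How it is judged (in metres and radians):
On the way:
1. the slab has been pushed square against the fence (y of slab in the frame of fence above -0.073 m and angle between the y axis of slab and the y axis of fence, either way round below 0.05 rad), for 0.1 s.
At the end, for the whole second after the job is handed in: The slab lies flat on the bed, pressed (over 4 N) against the fence within 3 mm and 0.05 rad of square; the pad is pushed back 6 to 14 mm of its 20 mm; wheel and slab at rest; board, tin and brush within 30 mm of where they were (all of step 1 and value of joint pad between 0.006 and 0.014 m and contact force between slab and fence above 4 N and angle between slab's own z axis and vertical below 0.05 rad and velocity of joint wheel between -0.05 and 0.05 rad/s and linear speed of slab below 0.01 m/s and distance of each of board, tin, brush from where it was at the start of the episode below 0.03 m); the robot touches nothing.
It fails at once if the pad bottoms out (pushed back over 18.5 mm) (value of joint pad above 0.0185 m).
It fails at once if the gripper or arm touches the slab (contact force between any of the fingers, the arm and slab above 0.5 N).
It fails at once if the board, tin or brush is moved more than 30 mm (distance of any of board, tin, brush from where it was at the start of the episode above 0.03 m).
It also fails if it takes over 72 s, if anything falls off the work surface, if the arm or the gripper's body presses on something with over 40 N, if the wrist force passes 120 N, or if a joint passes its speed limit or range.

## Working session

There is one attempt and no reset: what is moved stays moved. The work goes in short steps, Python scripts to look and compute and a shell command to move; the robot and the scene stay as the last step left them, time stands still between calls to the robot, and variables do not carry over. Pictures are saved under pics/ and viewed, about 8 in all and at most 12, crops included, and the job is handed in when it is done.

```bash
mkdir -p pics; cat > h.py <<'E'
import numpy as np, cv2
from workcell import get_obs, viewer, ctrl, masks_of
def grab(n):
    im,d=viewer.get_image(n); c=viewer.get_calibration(n); return im,d,c
def w2p(c,P):
    K=np.array([[c['fx'],0,c['cx']],[0,c['fy'],c['cy']],[0,0,1]]);
    return cv2.projectPoints(np.array(P,float).reshape(-1,1,3),np.array(c['rvec']),np.array(c['tvec'],float),K,np.array(c['distortion']))[0][:,0]
def p2w(c,uv,d=None,z=None):
    K=np.array([[c['fx'],0,c['cx']],[0,c['fy'],c['cy']],[0,0,1]])
    n=cv2.undistortPoints(np.array(uv,float).reshape(-1,1,2),K,np.array(c['distortion']))[:,0]
    r=np.c_[n,np.ones(len(n))]; R=cv2.Rodrigues(np.array(c['rvec'],float))[0]; t=np.array(c['tvec'],float).ravel()
    if d is not None: return (r*np.array(d).reshape(-1,1)-t)@R
    o=-R.T@t; w=r@R; return o+w*((z-o[2])/w[:,2])[:,None]
E
python3 - <<'E'
from h import *
a=[]
for n in ['scene','top']:
    im,d,c=grab(n); np.savez(f'{n}0.npz',im=im,d=d)
    a.append(im)
    for th in ['wheel_hub','spoke_end','pad_face','fence','slab','board','tin','brush','bracket','rig']:
        for m in masks_of(n,th)[:3]:
            px=m['pixels']; v,u=np.nonzero(px&(d>0))
            P=p2w(c,np.c_[u,v],d[v,u]) if len(u) else np.zeros((1,3))
            print(n,th,round(m['score'],2),np.round(m['location']),len(u),np.round(np.median(P,0)),np.round(P.min(0)),np.round(P.max(0)))
cv2.imwrite('pics/s.png',cv2.resize(a[0][:,:,::-1],(800,600)));cv2.imwrite('pics/t.png',cv2.resize(a[1][:,:,::-1],(800,600)))
print(get_obs())
E
```

```text
scene wheel_hub 0.7 [242. 207.] 6294 [538. -67.  16.] [ 285. -299.  -10.] [652. 316. 160.]
scene pad_face 0.54 [275. 208.] 177 [537.  51.  47.] [473.  28.  14.] [593.  64.  57.]
scene fence 0.83 [336. 222.] 397 [572. 252.  54.] [474. 230.   9.] [638. 295.  65.]
scene slab 0.97 [300. 218.] 1073 [550. 145.  34.] [455.  76.  10.] [614. 216.  43.]
scene slab 0.93 [306. 278.] 1472 [763. 179.  23.] [672. 104.  -6.] [831. 255.  32.]
scene slab 0.75 [328. 165.] 922 [285. 214.  21.] [187. 137.  -9.] [355. 291.  31.]
scene board 0.66 [242. 255.] 1807 [725. -21.  29.] [ 627. -104.  -10.] [784.  52.  41.]
scene board 0.37 [164. 192.] 353 [ 513. -363.   17.] [ 392. -388.   -4.] [ 583. -342.   27.]
scene tin 0.64 [182. 225.] 801 [ 693. -228.   96.] [ 572. -314.   -8.] [ 714. -195.  119.]
scene brush 0.87 [162. 191.] 319 [ 514. -363.   18.] [ 393. -380.   -3.] [ 583. -342.   27.]
scene brush 0.27 [241. 205.] 6455 [538. -67.  16.] [ 302. -314.  -10.] [647. 315. 160.]
scene bracket 0.66 [243. 202.] 6107 [539. -65.  16.] [ 322. -299.  -10.] [647. 314. 160.]
scene rig 0.87 [243. 203.] 6375 [538. -66.  
[... 1633 characters left out ...]
.  109.] [ 631. -272.   -1.] [ 741. -196.  117.]
{'t': 1.1, 'qpos': array([-1.22401605e+00,  4.23081897e-01,  1.62990429e+00,  1.71347004e-05,
        1.08860655e+00, -1.90051347e-02]), 'qvel': array([ 0.00109962,  0.00078376,  0.0007734 , -0.00118185, -0.00056963,
       -0.00032808]), 'joint_torque': array([ 1.29433371e-03, -5.44592428e+01, -2.74048269e+01,  6.45866781e-02,
        1.67947687e-02, -2.35042057e-05]), 'ee_pos': array([ 223.5711293 , -583.62409427,  192.58468563]), 'orientation': array([-2.58839851e+00,  1.78037066e+00, -1.37831465e-05]), 'ft_force': array([0.99748613, 0.44341151, 0.28760642]), 'moment': array([0.00751915, 0.03430475, 0.00298555]), 'width': 88.13131987449218}
```

View pics/t.png

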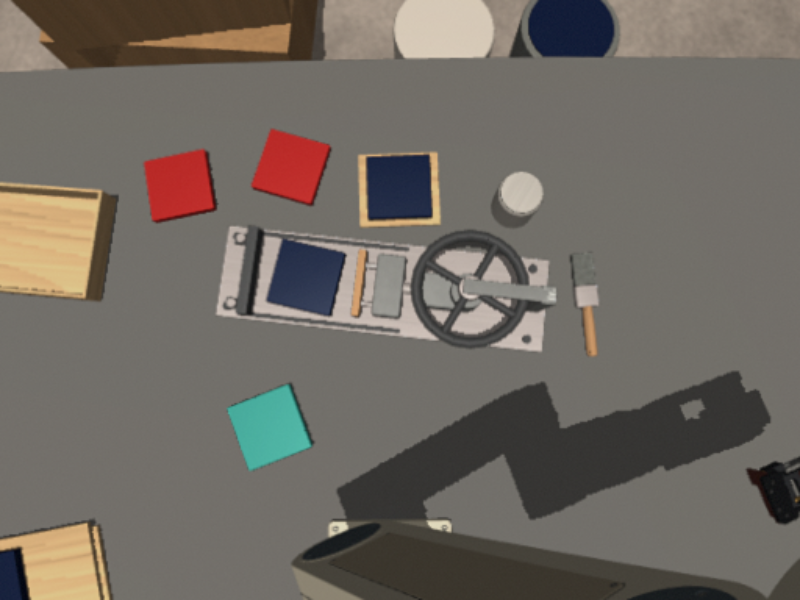

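View pics/s.png

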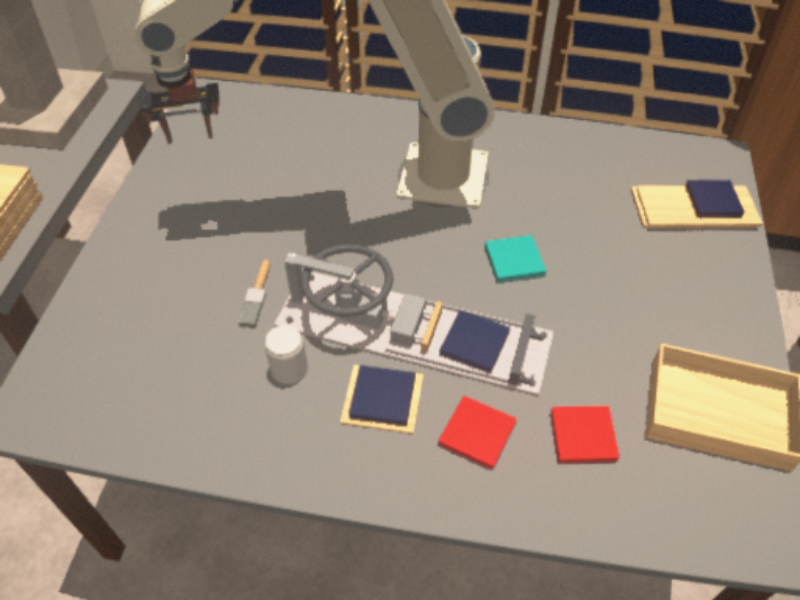

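The top view (800 px scale) shows the wheel at (470,290). The bracket bar runs right from the hub to the post at (548,295). The pad is at (360,283), the slab in the clamp at (306,277) and the fence at (250,270). There are three blue slabs. (306,277) lies on the bed between pad and fence, so it is the one meant; (400,187) is on the plywood board, and one is on a stack at lower left. Next I'll fit the geometry.

```bash
cat > m.py <<'E'
from h import *
from scipy.optimize import least_squares
def meas(im,d,c,out=None):
    v,u=np.nonzero(d>0); P=p2w(c,np.c_[u,v],d[v,u])
    s=(P[:,0]>370)&(P[:,0]<680)&(P[:,1]>-320)&(P[:,1]<340); P=P[s]
    W=P[(P[:,2]>122)&(P[:,2]<137)&(np.hypot(P[:,0]-505,P[:,1]+136)<115)]
    R=W
    cx=np.array([505.,-136.])
    for _ in range(4):
        r=np.hypot(*(R[:,:2]-cx).T); q=R[(r>78)&(r<104)]
        cx=least_squares(lambda h:np.hypot(*(q[:,:2]-h).T)-90,cx,loss='soft_l1').x
    r=np.hypot(*(W[:,:2]-cx).T); S=W[(r>35)&(r<75)]-np.r_[cx,0]
    a=np.degrees(np.angle(np.mean(np.exp(4j*np.arctan2(S[:,1],S[:,0])))))/4
    F=P[(P[:,2]>50)&(P[:,2]<62)&(P[:,1]>215)]
    rect=cv2.minAreaRect(F[:,:2].astype(np.float32))
    return cx,a,len(S),rect,P
if __name__=='__main__':
    z=np.load('top0.npz'); c=viewer.get_calibration('top')
    cx,a,n,rect,P=meas(z['im'],z['d'],c)
    print('hub',cx,'spoke ang mod90',a,n,'fence',rect)
    B=P[(P[:,2]>140)&(P[:,2]<160)]; print('bar',cv2.minAreaRect(B[:,:2].astype(np.float32)),np.median(B[:,2]))
    A=z['im']; rgb=None
    fc=np.array(rect[0]); ydir=(fc-cx)/np.linalg.norm(fc-cx); xdir=np.array([ydir[1],-ydir[0]])
    print('rig yaw', np.degrees(np.arctan2(-ydir[0],ydir[1])), 'fence dist',np.linalg.norm(fc-cx))
    Q=P[:,:2]-cx; ry=Q@ydir; rx=Q@xdir
    for lo,hi in [(38,48),(48,62),(28,38)]:
        s=(P[:,2]>lo)&(P[:,2]<hi)&(abs(rx)<40)&(ry>80); print(lo,hi,np.histogram(ry[s],np.arange(80,420,5))[0])
    im=A[:,:,::-1]
    cr=im[130:240,130:370]; cv2.imwrite('pics/tc.png',cv2.resize(cr,(800,367),interpolation=cv2.INTER_CUBIC))
    # fine edge profile along the rig axis at several x (image brightness)
    for x in (-45,0,45):
        ys=np.arange(110,400,4); pts=np.array([[*(cx+x*xdir+y*ydir),40] for y in ys]); uv=w2p(c,pts).astype(np.float32)
        print(x,[tuple(int(k)//16 for k in A[int(round(b)),int(round(a_))]) for a_,b in uv][::1])
E
python3 m.py
```

```text
hub [ 502.17935383 -140.03726078] spoke ang mod90 -32.533840488127744 333 fence ((551.6309814453125, 246.38494873046875), (21.649595260620117, 158.71900939941406), 82.6624755859375)
bar ((494.6751708984375, -189.09523010253906), (177.58335876464844, 161.4748992919922), 80.47166442871094) 152.001625476259
rig yaw -7.292676908709399 fence dist 389.5735969956795
38 48 [ 0  0  0  4 11 11  7  0  0  0  0  0  0  0  0  0  0  2  5  4 14 15 11  4
  0  0  0  0  0  0  1  1  3  1  4  4  3  3  3  0  2  1  2  2  2  2  3  2
  6  1  1  3  1  2  0  0  0  0  0  0 19  0  0  0  0  0  0]
48 62 [ 0  0  0  3  2  1 31 50 49 48 53 48 51 50 47 52 23  0  0  0  4 36 42 31
  0  0  0  0  0  0  0  0  0  0  0  0  0  0  0  0  0  0  0  0  0  0  0  0
  0  0  0  0  0  0  0  0  0  0  0  1 51 50 47 49  1  0  0]
28 38 [ 0  0  0  0  0  1  1  0  0  0  0  0  0  0  0  0  1 11  9 10 12  0  0  0
  0  0  0  0  1 16 43 47 51 43 49 42 47 47 46 48 49 46 48 48 46 47 46 49
 43 48 50 47 46 35 15  0  0  0  0  0 27  0  0  0  0  0  0]
-45 [(6, 5, 5), (5, 5, 5), (9, 9, 9), (9, 9, 9), (9, 9, 9), (9, 9, 9), (9, 9, 9), (9, 9, 9), (9, 9, 9), (
[... 1766 characters left out ...]
, (11, 10, 10), (11, 10, 9), (11, 11, 10), (11, 10, 10), (5, 4, 3), (8, 6, 4), (12, 9, 6), (12, 9, 6), (12, 9, 7), (11, 11, 10), (11, 11, 10), (11, 11, 10), (11, 11, 10), (11, 11, 10), (2, 2, 2), (1, 2, 4), (2, 3, 4), (2, 3, 4), (2, 3, 4), (2, 3, 4), (2, 3, 4), (2, 3, 4), (2, 3, 4), (2, 3, 4), (2, 3, 4), (2, 3, 4), (2, 2, 4), (2, 3, 4), (2, 3, 4), (2, 2, 4), (2, 3, 4), (2, 3, 4), (2, 3, 4), (2, 3, 4), (2, 3, 4), (2, 3, 4), (2, 2, 4), (2, 3, 4), (2, 2, 4), (2, 2, 4), (2, 2, 4), (2, 2, 4), (2, 2, 4), (2, 2, 4), (7, 7, 7), (11, 10, 10), (11, 11, 10), (11, 10, 10), (11, 10, 10), (11, 10, 10), (11, 10, 10), (11, 10, 10), (4, 4, 4), (1, 1, 1), (1, 1, 1), (3, 3, 3), (5, 5, 5), (5, 5, 5), (5, 5, 5)]
```

View pics/tc.png

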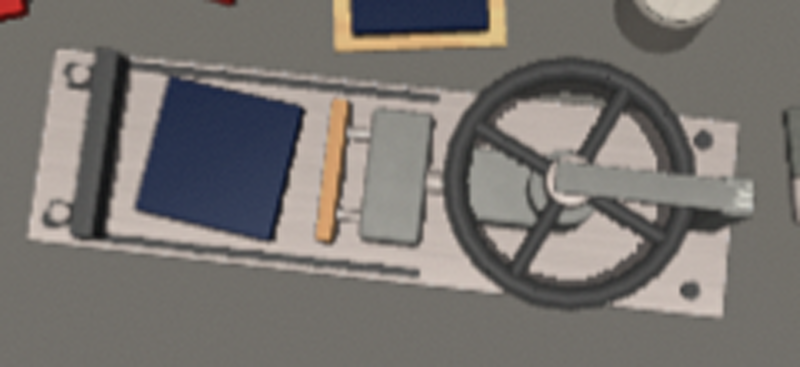

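Measured:
- **Hub:** about (502,-140). The rig's +y points at 82.7° in the world frame and the bar at -97.3°.
- **Spokes:** -32.5° plus multiples of 90°.
- **Pad:** face at about y=199.5. The fence face is at about y=380, so about 60 mm of travel, plus 10 mm of squeeze, is about 1.75 turns.

Plan: put the closed fingers down into a window at r≈57 mm and push a spoke clockwise, keeping clear of the bar.

```bash
python3 -m inch '[{"az":10.5,"jaw":0},{"az":10.5,"jaw":0},{"tx":-4.2,"ty":-2.2,"jaw":0},{"tx":-4.2,"ty":-2.2,"jaw":0},{"tx":-4.2,"ty":-2.2,"jaw":0},{"tx":-4.2,"ty":-2.2,"jaw":0},{"tx":-4.2,"ty":-2.2,"jaw":0},{"tx":-4.2,"ty":-2.2,"jaw":0},{"tx":-4.2,"ty":-2.2,"jaw":0},{"tx":-4.2,"ty":-2.2,"jaw":0},{"tx":-4.2,"ty":-2.2,"jaw":0},{"jaw":0}]'
cat > st.py <<'E'
from h import *
o=get_obs(); R=cv2.Rodrigues(o['orientation'])[0]; hub=np.array([502,-140])
p=o['ee_pos']; q=p[:2]-hub
print('t',o['t'],'p',p.round(1),'r',np.hypot(*q).round(1),'phi',np.degrees(np.arctan2(q[1],q[0])).round(1),'F',o['ft_force'].round(1),'w',round(o['width'],1),'toolx',R[:,0].round(3),'z',R[:,2].round(3))
E
python3 st.py; python3 - <<'E'
import sys; sys.path.insert(0,'.')
from h import *
im,d,c=grab('wrist'); cv2.imwrite('pics/w1.png',im[:,:,::-1])
E
```

```text
t 1.1 p [ 223.6 -583.6  192.6] r 523.8 phi -122.1 F [1.  0.4 0.3] w 88.1 toolx [ 0.358 -0.934  0.   ] z [ 0.  0. -1.]$[0]: bad value
```

View pics/w1.png

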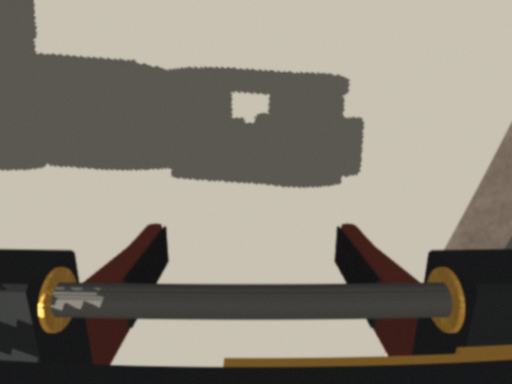

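The call was refused and nothing moved. The wrist view shows only open table and the fingers, which taper towards the tips. Rows probably need all seven keys.

```bash
python3 -m inch '[{"tx":0,"ty":0,"tz":0,"ax":0,"ay":0,"az":10.5,"jaw":0},{"tx":0,"ty":0,"tz":0,"ax":0,"ay":0,"az":10.5,"jaw":0},{"tx":-4.2,"ty":-2.2,"tz":0,"ax":0,"ay":0,"az":0,"jaw":0},{"tx":-4.2,"ty":-2.2,"tz":0,"ax":0,"ay":0,"az":0,"jaw":0},{"tx":-4.2,"ty":-2.2,"tz":0,"ax":0,"ay":0,"az":0,"jaw":0},{"tx":-4.2,"ty":-2.2,"tz":0,"ax":0,"ay":0,"az":0,"jaw":0},{"tx":-4.2,"ty":-2.2,"tz":0,"ax":0,"ay":0,"az":0,"jaw":0},{"tx":-4.2,"ty":-2.2,"tz":0,"ax":0,"ay":0,"az":0,"jaw":0},{"tx":-4.2,"ty":-2.2,"tz":0,"ax":0,"ay":0,"az":0,"jaw":0},{"tx":-4.2,"ty":-2.2,"tz":0,"ax":0,"ay":0,"az":0,"jaw":0},{"tx":-4.2,"ty":-2.2,"tz":0,"ax":0,"ay":0,"az":0,"jaw":0},{"tx":0,"ty":0,"tz":0,"ax":0,"ay":0,"az":0,"jaw":0}]'; python3 st.py
```

```text
t: 2.65
ee_pos: [422.9, -203.6, 192.7]
orientation: [-2.225, 2.217, -0.0]
ft_force: [-0.4, 0.0, -0.1]
width: 0.9
t 2.65 p [ 422.9 -203.6  192.7] r 101.5 phi -141.2 F [-0.4  0.  -0.1] w 0.9 toolx [ 0.003 -1.    -0.   ] z [ 0.  0. -1.]
```

```bash
python3 -m inch '[{"tx":-4.4,"ty":-2.55,"tz":0,"ax":0,"ay":0,"az":0,"jaw":0},{"tx":0,"ty":0,"tz":1.5,"ax":0,"ay":0,"az":0,"jaw":0},{"tx":0,"ty":0,"tz":2,"ax":0,"ay":0,"az":0,"jaw":0},{"tx":0,"ty":0,"tz":1.5,"ax":0,"ay":0,"az":0,"jaw":0},{"tx":0,"ty":0,"tz":0,"ax":0,"ay":0,"az":0,"jaw":0}]'; python3 st.py
python3 -m inch '[{"tx":0,"ty":0,"tz":1.5,"ax":0,"ay":0,"az":0,"jaw":0},{"tx":0,"ty":0,"tz":1.9,"ax":0,"ay":0,"az":0,"jaw":0},{"tx":0,"ty":0,"tz":0,"ax":0,"ay":0,"az":0,"jaw":0}]'; python3 st.py
cat > arc.py <<'E'
import sys
from h import *
# arc.py phi_from phi_to step r : rows for the fixed orientation (tx=-wy, ty=-wx), hub-centred, from current measured pose
f,to,n,r=map(float,sys.argv[1:5]); hub=np.array([502,-140])
A=np.radians(np.linspace(f,to,int(n)+1)); P=hub+r*np.c_[np.cos(A),np.sin(A)]
P[0]=get_obs()['ee_pos'][:2] if len(sys.argv)<6 else P[0]
D=np.diff(P,axis=0)/10
for d in D: print('tx %.1f ty %.1f'%(-d[1],-d[0]),end=' | ')
E
python3 arc.py 200 110 9 57
```

```text
t: 3.28
ee_pos: [446.0, -162.2, 141.3]
orientation: [2.219, -2.222, -0.004]
ft_force: [0.2, -0.4, 0.3]
width: 0.6
t 3.275 p [ 446.  -162.2  141.3] r 60.2 phi -158.3 F [ 0.2 -0.4  0.3] w 0.6 toolx [-0.002 -1.    -0.001] z [-0.003  0.001 -1.   ]
t: 3.65
ee_pos: [446.4, -161.6, 107.4]
orientation: [2.22, -2.222, -0.004]
ft_force: [-1.0, 0.3, -0.6]
width: 0.2
t 3.65 p [ 446.4 -161.6  107.4] r 59.7 phi -158.8 F [-1.   0.3 -0.6] w 0.2 toolx [-0.001 -1.    -0.001] z [-0.002  0.001 -1.   ]
tx -1.2 ty 0.1 | tx -1.0 ty 0.1 | tx -1.0 ty -0.1 | tx -1.0 ty -0.3 | tx -0.9 ty -0.4 | tx -0.8 ty -0.6 | tx -0.7 ty -0.7 | tx -0.6 ty -0.8 | tx -0.4 ty -0.9 |
```

```bash
python3 -m inch '[{"tx":-1.2,"ty":0.1,"tz":0,"ax":0,"ay":0,"az":0,"jaw":0},{"tx":-1.0,"ty":0.1,"tz":0,"ax":0,"ay":0,"az":0,"jaw":0},{"tx":-1.0,"ty":-0.1,"tz":0,"ax":0,"ay":0,"az":0,"jaw":0},{"tx":-1.0,"ty":-0.3,"tz":0,"ax":0,"ay":0,"az":0,"jaw":0},{"tx":-0.9,"ty":-0.4,"tz":0,"ax":0,"ay":0,"az":0,"jaw":0},{"tx":-0.8,"ty":-0.6,"tz":0,"ax":0,"ay":0,"az":0,"jaw":0},{"tx":-0.7,"ty":-0.7,"tz":0,"ax":0,"ay":0,"az":0,"jaw":0},{"tx":-0.6,"ty":-0.8,"tz":0,"ax":0,"ay":0,"az":0,"jaw":0},{"tx":-0.4,"ty":-0.9,"tz":0,"ax":0,"ay":0,"az":0,"jaw":0},{"tx":0,"ty":0,"tz":0,"ax":0,"ay":0,"az":0,"jaw":0}]'; python3 st.py; python3 arc.py 110 20 9 57; echo; python3 arc.py 20 -62 8 57 x
```

```text
t: 4.9
ee_pos: [484.3, -85.7, 108.6]
orientation: [-2.221, 2.221, -0.001]
ft_force: [0.5, -0.2, -0.3]
width: 0.4
t 4.9 p [484.3 -85.7 108.6] r 57.1 phi 108.0 F [ 0.5 -0.2 -0.3] w 0.4 toolx [-0. -1.  0.] z [ 0.001 -0.    -1.   ]
tx -0.2 ty -0.8 | tx -0.1 ty -1.0 | tx 0.1 ty -1.0 | tx 0.3 ty -1.0 | tx 0.4 ty -0.9 | tx 0.6 ty -0.8 | tx 0.7 ty -0.7 | tx 0.8 ty -0.6 | tx 0.9 ty -0.4 | 
tx 1.0 ty -0.3 | tx 1.0 ty -0.1 | tx 1.0 ty 0.1 | tx 1.0 ty 0.3 | tx 0.9 ty 0.4 | tx 0.8 ty 0.6 | tx 0.7 ty 0.7 | tx 0.6 ty 0.9 |
```

```bash
python3 -m inch '[{"tx":-0.2,"ty":-0.8,"tz":0,"ax":0,"ay":0,"az":0,"jaw":0},{"tx":-0.1,"ty":-1.0,"tz":0,"ax":0,"ay":0,"az":0,"jaw":0},{"tx":0.1,"ty":-1.0,"tz":0,"ax":0,"ay":0,"az":0,"jaw":0},{"tx":0.3,"ty":-1.0,"tz":0,"ax":0,"ay":0,"az":0,"jaw":0},{"tx":0.4,"ty":-0.9,"tz":0,"ax":0,"ay":0,"az":0,"jaw":0},{"tx":0.6,"ty":-0.8,"tz":0,"ax":0,"ay":0,"az":0,"jaw":0},{"tx":0.7,"ty":-0.7,"tz":0,"ax":0,"ay":0,"az":0,"jaw":0},{"tx":0.8,"ty":-0.6,"tz":0,"ax":0,"ay":0,"az":0,"jaw":0},{"tx":0.9,"ty":-0.4,"tz":0,"ax":0,"ay":0,"az":0,"jaw":0},{"tx":0,"ty":0,"tz":0,"ax":0,"ay":0,"az":0,"jaw":0}]'; python3 st.py; python3 arc.py 20 -62 8 57
cat > rig.py <<'E'
import sys
from h import *
hub=np.array([502.,-140.]); yd=np.array([.127,.992]); yd/=np.linalg.norm(yd); xd=np.array([yd[1],-yd[0]])
from m import meas
for n in ['top','scene']:
    im,d,c=grab(n); v,u=np.nonzero(d>0); P=p2w(c,np.c_[u,v],d[v,u]); Q=P[:,:2]-hub; ry=Q@yd; rx=Q@xd; z=P[:,2]
    if n=='top': print('spoke mod90',meas(im,d,c)[1:3])
    rgb=im[v,u].astype(int)
    box=(abs(rx)<70)&(ry>80)&(ry<400)&(z>20)
    wood=box&(rgb[:,0]-rgb[:,2]>50)&(z>44)&(z<56); car=box&(abs(rgb[:,0]-rgb[:,2])<25)&(z>51)&(z<62)&(ry<ry[wood].min()if wood.any() else 1)&(abs(rx)<50)
    blue=box&(rgb[:,2]>rgb[:,0]+8)&(rgb.max(1)<110)&(z>30)&(z<38)
    f=lambda s:np.percentile(ry[s],[2,50,98]).round(1) if s.sum()>9 else None
    print(n,'wood',f(wood),'car',f(car),'blue',f(blue),blue.sum())
    if blue.sum()>50:
        k=cv2.minAreaRect(np.c_[rx,ry][blue].astype(np.float32)); print(' slab rect (rig)',np.round(k[0],1),np.round(k[1],1),round(k[2],1))
    fe=(abs(rx)<75)&(ry>360)&(ry<420)&(z>50)&(z<65); print(' fence',f(fe))
    if len(sys.argv)>1: cv2.imwrite(f'pics/{sys.argv[1]}_{n}.png',cv2.resize(im[130:240,130:370,::-1] if n=='top' else im[130:270,150:370,::-1],(800,500),interpolation=cv2.INTER_CUBIC))
E
python3 rig.py
```

```text
t: 6.15
ee_pos: [555.6, -121.6, 108.6]
orientation: [-2.22, 2.223, -0.0]
ft_force: [0.9, 0.8, -0.1]
width: 0.4
t 6.15 p [ 555.6 -121.6  108.6] r 56.7 phi 18.9 F [ 0.9  0.8 -0.1] w 0.4 toolx [-0.002 -1.     0.   ] z [ 0. -0. -1.]
tx 0.9 ty -0.3 | tx 1.0 ty -0.1 | tx 1.0 ty 0.1 | tx 1.0 ty 0.3 | tx 0.9 ty 0.4 | tx 0.8 ty 0.6 | tx 0.7 ty 0.7 | tx 0.6 ty 0.9 | spoke mod90 (np.float64(nan), 0)
top wood [184.6 190.9 197.8] car [113.5 137.3 161.1] blue [231.1 288.4 345.3] 1593
 slab rect (rig) [  3.3 288.7] [118.4 117.9] 83.4
 fence [379.9 389.7 399.5]
scene wood [185.1 192.5 198.9] car [ 81.5 138.3 162.4] blue [235.  291.3 346.7] 782
 slab rect (rig) [  3.6 291. ] [116.4 121.2] 83.8
 fence [382.9 392.5 402. ]
  return _methods._mean(a, axis=axis, dtype=dtype,
  ret = ret.dtype.type(ret / rcount)
```

```bash
python3 - <<'E'
from h import *
a,_,_=grab('scene'); b,_,_=grab('wrist')
cv2.imwrite('pics/x.png',np.vstack([cv2.resize(a[120:270,130:370,::-1],(480,300),interpolation=3),cv2.resize(b[:,:,::-1],(400,300)).copy() if 0 else cv2.copyMakeBorder(cv2.resize(b[:,:,::-1],(400,300)),0,0,0,80,0)]))
E
```

```text
(no output)
```

View pics/x.png

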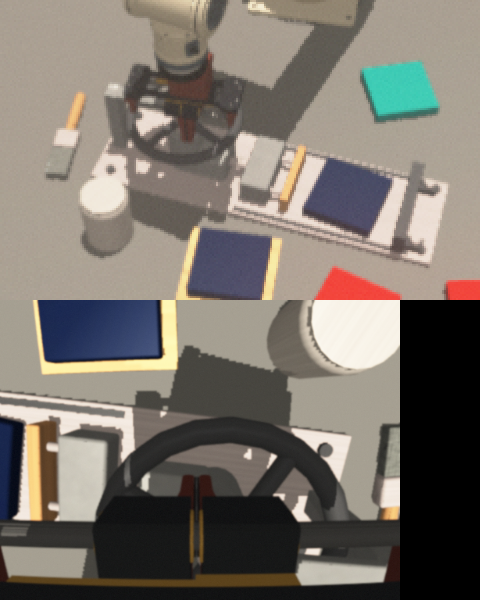

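```bash
cat > sp.py <<'E'
from h import *
hub=np.array([502.,-140.])
def sp(n):
    im,d,c=grab(n); v,u=np.nonzero(d>0); P=p2w(c,np.c_[u,v],d[v,u]); q=P[:,:2]-hub; r=np.hypot(*q.T); a=np.degrees(np.arctan2(q[:,1],q[:,0]))
    s=(P[:,2]>118)&(P[:,2]<138)&(r>30)&(r<74)
    h=np.histogram(a[s],np.arange(-180,181,10))[0]
    print(n,'all r:',{int(k):int(x) for k,x in zip(np.arange(-180,180,10),h) if x})
for n in ['wrist','scene','top']: sp(n)
E
python3 sp.py; python3 st.py
```

```text
wrist all r: {-40: 387, -30: 575, 10: 1, 40: 43, 50: 24, 130: 13}
scene all r: {-40: 16, -30: 36, -20: 2, 20: 1, 40: 18, 50: 27, 60: 1, 130: 4, 140: 2}
top all r: {}
t 6.5 p [ 555.3 -120.6  108.6] r 56.7 phi 20.0 F [0.  0.3 0.1] w 0.5 toolx [-0. -1. -0.] z [-0.  0. -1.]
```

The wrist depth still shows the spokes near -31° and 59°, so the wheel seems not to have turned. I'll push slowly towards the -31° spoke and watch the force.

```bash
python3 -m inch '[{"tx":0.9,"ty":-0.3,"tz":0,"ax":0,"ay":0,"az":0,"jaw":0},{"tx":1.0,"ty":-0.1,"tz":0,"ax":0,"ay":0,"az":0,"jaw":0}]';python3 -m inch '[{"tx":0.5,"ty":0.05,"tz":0,"ax":0,"ay":0,"az":0,"jaw":0}]';python3 -m inch '[{"tx":0.5,"ty":0.05,"tz":0,"ax":0,"ay":0,"az":0,"jaw":0}]'; python3 sp.py;python3 -m inch '[{"tx":0.5,"ty":0.15,"tz":0,"ax":0,"ay":0,"az":0,"jaw":0}]';python3 -m inch '[{"tx":0.5,"ty":0.15,"tz":0,"ax":0,"ay":0,"az":0,"jaw":0}]'; python3 sp.py; python3 st.py
```

```text
t: 6.75
ee_pos: [559.8, -140.5, 108.7]
orientation: [-2.221, 2.222, -0.001]
ft_force: [0.7, 1.2, -0.3]
width: 0.6
t: 6.88
ee_pos: [559.0, -145.8, 108.6]
orientation: [-2.22, 2.223, -0.0]
ft_force: [-0.4, -0.8, 0.4]
width: 0.6
t: 7.0
ee_pos: [558.2, -150.4, 108.5]
orientation: [2.22, -2.223, -0.0]
ft_force: [0.6, 0.3, -0.3]
width: 0.3
wrist all r: {-40: 364, -30: 341, 40: 81, 50: 211}
scene all r: {-40: 8, -30: 13, 40: 21, 50: 28}
top all r: {50: 2, 60: 2}
t: 7.28
ee_pos: [556.8, -154.7, 108.6]
orientation: [-2.221, 2.222, 0.0]
ft_force: [0.2, 0.6, 0.8]
width: 0.7
t: 7.4
ee_pos: [555.3, -160.0, 108.6]
orientation: [2.221, -2.222, -0.0]
ft_force: [0.0, -0.4, 0.3]
width: 0.2
wrist all r: {-40: 384, -30: 126, 40: 236, 50: 495, 60: 2}
scene all r: {-40: 7, -30: 11, -20: 3, 10: 1, 30: 2, 40: 21, 50: 21, 60: 2, 140: 4}
top all r: {50: 15, 60: 10}
t 7.55 p [ 555.3 -160.1  108.6] r 56.9 phi -20.7 F [ 0.6 -0.9  0.8] w 0.5 toolx [-0.001 -1.     0.   ] z [-0. -0. -1.]
```

```bash
for i in 1 2 3; do :; done; python3 -m inch '[{"tx":0.5,"ty":0.2,"tz":0,"ax":0,"ay":0,"az":0,"jaw":0}]';python3 -m inch '[{"tx":0.5,"ty":0.25,"tz":0,"ax":0,"ay":0,"az":0,"jaw":0}]'; python3 -m inch '[{"tx":0.5,"ty":0.3,"tz":0,"ax":0,"ay":0,"az":0,"jaw":0}]'; python3 sp.py; python3 st.py
python3 - <<'E'
from h import *
a,_,_=grab('scene'); b,_,_=grab('wrist')
cv2.imwrite('pics/x2.png',np.vstack([cv2.resize(a[140:230,170:290,::-1],(480,360),interpolation=3),cv2.copyMakeBorder(cv2.resize(b[140:340,100:400,::-1],(360,240),interpolation=3),0,0,0,120,0)]))
E
```

```text
t: 7.68
ee_pos: [553.4, -164.8, 108.6]
orientation: [-2.221, 2.222, 0.0]
ft_force: [-0.2, -0.4, 0.2]
width: 0.6
t: 7.8
ee_pos: [550.8, -170.1, 108.6]
orientation: [2.221, -2.222, 0.0]
ft_force: [-0.5, 0.1, -0.0]
width: 0.6
t: 7.92
ee_pos: [547.7, -175.2, 108.6]
orientation: [2.221, -2.222, -0.0]
ft_force: [-0.8, 0.0, -0.4]
width: 0.6
wrist all r: {-40: 281, -30: 423, 40: 617, 50: 898, 60: 14}
scene all r: {-50: 1, -40: 18, -30: 34, -20: 2, 30: 2, 40: 21, 50: 25, 130: 11, 140: 21, 150: 2}
top all r: {40: 2, 50: 46, 60: 23}
t 8.075 p [ 547.6 -175.2  108.6] r 57.6 phi -37.6 F [ 0.2 -0.7 -0.1] w 0.5 toolx [-0.001 -1.    -0.   ] z [-0.  0. -1.]
```

View pics/x2.png

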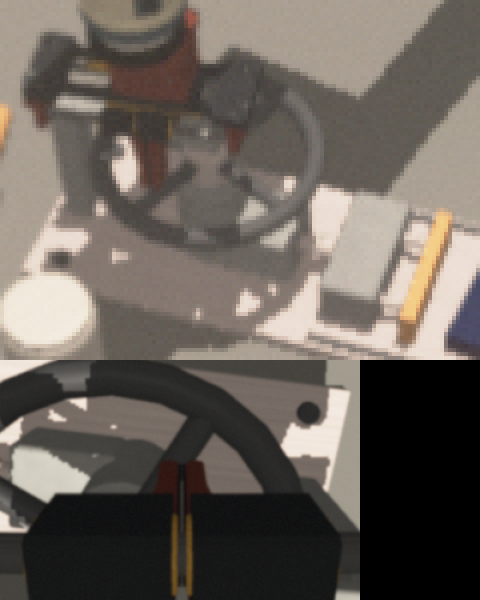

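```bash
python3 - <<'E'
from h import *
o=get_obs();p=o['ee_pos']
for n in ['scene','wrist']:
    im,d,c=grab(n)
    print(n,'tcp px',w2p(c,[p,p+[0,0,20],p+[0,0,40]]).round(1).tolist())
    v,u=np.nonzero(d>0);P=p2w(c,np.c_[u,v],d[v,u]); q=P-p; rgb=im[v,u].astype(int)
    s=(np.hypot(q[:,0],q[:,1])<25)&(rgb[:,0]>rgb[:,1]+25)&(q[:,2]<70)
    print(' red pts',s.sum(), P[s].min(0).round(1) if s.any() else '', P[s].max(0).round(1) if s.any() else '')
    if s.any(): print(' red z pct',np.percentile(P[s][:,2],[1,5,25,50]).round(1), 'xy at low', np.median(P[s][P[s][:,2]<np.percentile(P[s][:,2],10)],0).round(1))
    k=(np.hypot(q[:,0],q[:,1])<25); print(' near z hist',np.histogram(P[k][:,2],np.arange(0,200,10))[0])
E
```

```text
scene tcp px [[208.9, 190.1], [208.4, 186.2], [208.0, 182.3]]
 red pts 13 [ 554.7 -183.8  149.6] [ 563.6 -164.3  178.4]
 red z pct [149.9 151.5 159.5 165.6] xy at low [ 558.6 -170.2  151.2]
 near z hist [ 22 107   0   0   0   1   2   2   2   2   1   0  22  29  12  15  14  19
  14]
wrist tcp px [[250.4, 226.3], [250.3, 238.3], [250.2, 253.3]]
 red pts 430 [ 559.  -183.7  140.4] [ 560.4 -166.7  171.3]
 red z pct [141.1 143.6 151.2 158.5] xy at low [ 559.8 -172.3  143.6]
 near z hist [  2 800   7   5   5   2   2   0   0   0   0   0 425 612 263 345 392 248
 132]
```

The pictures and depth show the visible finger ends at about z≈138, roughly 30 mm above the reported TCP. That explains why the fingers passed over the spokes without any force. I'll re-enter at φ=190° and go down to TCP z≈85, which clears the gear head and box even if the TCP value is right.

```bash
python3 -m inch '[{"tx":0,"ty":0,"tz":-3.5,"ax":0,"ay":0,"az":0,"jaw":0},{"tx":0,"ty":0,"tz":-3,"ax":0,"ay":0,"az":0,"jaw":0},{"tx":-1.2,"ty":5.1,"tz":0,"ax":0,"ay":0,"az":0,"jaw":0},{"tx":-1.3,"ty":5.1,"tz":0,"ax":0,"ay":0,"az":0,"jaw":0},{"tx":0,"ty":0,"tz":0,"ax":0,"ay":0,"az":0,"jaw":0}]'; python3 st.py
python3 - <<'E'
from h import *
p=get_obs()['ee_pos']
im,d,c=grab('wrist')
v,u=np.nonzero(d>0);P=p2w(c,np.c_[u,v],d[v,u]);q=P-p
s=(np.hypot(q[:,0],q[:,1])<30)&(q[:,2]<70)&(q[:,2]>-20)
print(np.histogram(q[s][:,2],np.arange(-20,71,5))[0])
for a,b in [(20,30),(30,35),(35,45),(45,60)]:
    k=s&(q[:,2]>a)&(q[:,2]<=b); print(a,b,k.sum(), q[k].min(0).round(0) if k.any() else'', q[k].max(0).round(0) if k.any() else '')
E
```

```text
t: 8.9
ee_pos: [442.2, -148.5, 173.2]
orientation: [2.22, -2.221, -0.004]
ft_force: [1.0, 0.3, -0.3]
width: 0.6
t 8.9 p [ 442.2 -148.5  173.2] r 60.4 phi -171.9 F [ 1.   0.3 -0.3] w 0.6 toolx [-0.001 -1.    -0.001] z [-0.003  0.001 -1.   ]
[  0   0   0   0   0   0   0   0   0   0  93 147 129 169 235 178 208  90]
20 30 0  
30 35 93 [ 13. -10.  31.] [15.  7. 35.]
35 45 276 [ 10. -11.  35.] [15.  7. 45.]
45 60 582 [ -6. -11.  45.] [15.  8. 60.]
```

```bash
python3 -m inch '[{"tx":0,"ty":-0.3,"tz":4,"ax":0,"ay":0,"az":0,"jaw":0},{"tx":0,"ty":0,"tz":2.5,"ax":0,"ay":0,"az":0,"jaw":0},{"tx":0,"ty":0,"tz":2.5,"ax":0,"ay":0,"az":0,"jaw":0},{"tx":0,"ty":0,"tz":0,"ax":0,"ay":0,"az":0,"jaw":0}]'; python3 st.py; python3 arc.py 190 150 4 57; python3 arc.py 150 110 4 57 x
```

```text
t: 9.45
ee_pos: [449.1, -149.7, 82.2]
orientation: [2.22, -2.221, -0.004]
ft_force: [0.2, -0.4, 0.8]
width: 0.6
t 9.45 p [ 449.1 -149.7   82.2] r 53.8 phi -169.6 F [ 0.2 -0.4  0.8] w 0.6 toolx [-0.    -1.    -0.001] z [-0.002  0.001 -1.   ]
tx -1.0 ty 0.4 | tx -1.0 ty -0.1 | tx -1.0 ty -0.3 | tx -0.9 ty -0.4 | tx -0.8 ty -0.6 | tx -0.7 ty -0.7 | tx -0.6 ty -0.8 | tx -0.4 ty -0.9 |
```

```bash
python3 -m inch '[{"tx":-1.0,"ty":0.4,"tz":0,"ax":0,"ay":0,"az":0,"jaw":0},{"tx":-1.0,"ty":-0.1,"tz":0,"ax":0,"ay":0,"az":0,"jaw":0},{"tx":-1.0,"ty":-0.3,"tz":0,"ax":0,"ay":0,"az":0,"jaw":0}]';python3 -m inch '[{"tx":-0.9,"ty":-0.4,"tz":0,"ax":0,"ay":0,"az":0,"jaw":0},{"tx":-0.8,"ty":-0.6,"tz":0,"ax":0,"ay":0,"az":0,"jaw":0},{"tx":-0.7,"ty":-0.7,"tz":0,"ax":0,"ay":0,"az":0,"jaw":0}]'; python3 -m inch '[{"tx":-0.6,"ty":-0.8,"tz":0,"ax":0,"ay":0,"az":0,"jaw":0},{"tx":-0.4,"ty":-0.9,"tz":0,"ax":0,"ay":0,"az":0,"jaw":0}]'; python3 st.py; python3 sp.py; python3 arc.py 110 20 9 57
```

```text
t: 9.82
ee_pos: [449.9, -120.0, 84.6]
orientation: [-2.222, 2.221, -0.005]
ft_force: [-1.2, -6.4, -1.2]
width: 0.5
t: 10.2
ee_pos: [465.7, -95.6, 84.3]
orientation: [2.221, -2.22, 0.001]
ft_force: [-2.9, -4.6, -0.8]
width: 0.2
t: 10.45
ee_pos: [482.0, -85.3, 84.0]
orientation: [2.221, -2.22, -0.001]
ft_force: [-5.6, -4.7, 1.1]
width: 0.5
t 10.45 p [482.  -85.3  84. ] r 58.2 phi 110.1 F [-5.6 -4.7  1.1] w 0.5 toolx [ 0.    -1.     0.001] z [-0.002 -0.001 -1.   ]
wrist all r: {-170: 9, -90: 274, -80: 1031, -70: 101, -10: 678, 0: 2516, 10: 285, 70: 271, 80: 1738, 90: 1240, 100: 55, 110: 22}
scene all r: {-180: 14, -170: 1, -90: 26, -80: 25, -70: 1, -20: 1, -10: 14, 0: 29, 10: 1, 70: 4, 80: 45, 90: 18, 100: 7, 170: 15}
top all r: {-180: 2, -170: 1, -90: 4}
tx -0.1 ty -0.9 | tx -0.1 ty -1.0 | tx 0.1 ty -1.0 | tx 0.3 ty -1.0 | tx 0.4 ty -0.9 | tx 0.6 ty -0.8 | tx 0.7 ty -0.7 | tx 0.8 ty -0.6 | tx 0.9 ty -0.4 |
```

It pushes now: about 7 N, and the spoke has gone from 147° to about 89°. I'll carry on with the stroke.

```bash
python3 -m inch '[{"tx":-0.1,"ty":-0.9,"tz":0,"ax":0,"ay":0,"az":0,"jaw":0},{"tx":-0.1,"ty":-1.0,"tz":0,"ax":0,"ay":0,"az":0,"jaw":0},{"tx":0.1,"ty":-1.0,"tz":0,"ax":0,"ay":0,"az":0,"jaw":0},{"tx":0.3,"ty":-1.0,"tz":0,"ax":0,"ay":0,"az":0,"jaw":0},{"tx":0.4,"ty":-0.9,"tz":0,"ax":0,"ay":0,"az":0,"jaw":0},{"tx":0.6,"ty":-0.8,"tz":0,"ax":0,"ay":0,"az":0,"jaw":0},{"tx":0.7,"ty":-0.7,"tz":0,"ax":0,"ay":0,"az":0,"jaw":0},{"tx":0.8,"ty":-0.6,"tz":0,"ax":0,"ay":0,"az":0,"jaw":0},{"tx":0.9,"ty":-0.4,"tz":0,"ax":0,"ay":0,"az":0,"jaw":0}]'; python3 st.py; python3 arc.py 20 -62 8 57
```

```text
t: 11.72
ee_pos: [554.2, -120.7, 83.2]
orientation: [2.22, -2.222, -0.006]
ft_force: [-3.8, 5.0, 0.4]
width: 0.1
t 11.725 p [ 554.2 -120.7   83.2] r 55.7 phi 20.3 F [-3.8  5.   0.4] w 0.1 toolx [-0.001 -1.    -0.002] z [-0.004  0.002 -1.   ]
tx 1.0 ty -0.4 | tx 1.0 ty -0.1 | tx 1.0 ty 0.1 | tx 1.0 ty 0.3 | tx 0.9 ty 0.4 | tx 0.8 ty 0.6 | tx 0.7 ty 0.7 | tx 0.6 ty 0.9 |
```

```bash
python3 -m inch '[{"tx":1.0,"ty":-0.4,"tz":0,"ax":0,"ay":0,"az":0,"jaw":0},{"tx":1.0,"ty":-0.1,"tz":0,"ax":0,"ay":0,"az":0,"jaw":0},{"tx":1.0,"ty":0.1,"tz":0,"ax":0,"ay":0,"az":0,"jaw":0},{"tx":1.0,"ty":0.3,"tz":0,"ax":0,"ay":0,"az":0,"jaw":0},{"tx":0.9,"ty":0.4,"tz":0,"ax":0,"ay":0,"az":0,"jaw":0}]'; python3 -m inch '[{"tx":0.8,"ty":0.6,"tz":0,"ax":0,"ay":0,"az":0,"jaw":0},{"tx":0.7,"ty":0.7,"tz":0,"ax":0,"ay":0,"az":0,"jaw":0},{"tx":0.6,"ty":0.9,"tz":0,"ax":0,"ay":0,"az":0,"jaw":0}]'; python3 st.py; python3 sp.py; python3 rig.py 2>/dev/null
```

```text
t: 12.35
ee_pos: [553.2, -169.5, 83.7]
orientation: [-2.219, 2.222, 0.001]
ft_force: [2.0, 6.6, -0.6]
width: 0.7
t: 12.72
ee_pos: [532.6, -191.2, 84.3]
orientation: [-2.218, 2.221, -0.004]
ft_force: [3.9, 4.5, -0.7]
width: 0.4
t 12.725 p [ 532.6 -191.2   84.3] r 59.7 phi -59.1 F [ 3.9  4.5 -0.7] w 0.4 toolx [-0.001 -1.    -0.001] z [ 0.004  0.001 -1.   ]
wrist all r: {-70: 22, -60: 466, -50: 163, -10: 330, 0: 2008, 10: 487, 90: 779, 100: 391}
scene all r: {-90: 1, -80: 13, -70: 8, -60: 22, -50: 5, -10: 3, 0: 25, 10: 18, 70: 1, 80: 22, 90: 34, 100: 5}
top all r: {80: 5, 90: 55, 100: 34}
spoke mod90 (np.float64(8.143485152206026), 84)
top wood [209.9 216.5 223.2] car [138.7 162.8 186.6] blue [232.8 289.4 345.7] 1574
 slab rect (rig) [  2.9 288.8] [118.4 117.7] 83.7
 fence [380.3 389.7 399.6]
scene wood [210.5 217.5 224.3] car [101.1 163.1 187.4] blue [233.3 289.8 346.2] 766
 slab rect (rig) [  4.  290.5] [116.1 119.2] 83.7
 fence [382.8 392.3 402. ]
```

The first stroke moved the pad 25.4 mm (229°). Next I lift, cross over and take a second stroke from φ=222°.

```bash
python3 -m inch '[{"tx":-0.2,"ty":-0.3,"tz":0,"ax":0,"ay":0,"az":0,"jaw":0},{"tx":0,"ty":0,"tz":-4.5,"ax":0,"ay":0,"az":0,"jaw":0},{"tx":0,"ty":0,"tz":-4.5,"ax":0,"ay":0,"az":0,"jaw":0},{"tx":-0.5,"ty":3.8,"tz":0,"ax":0,"ay":0,"az":0,"jaw":0},{"tx":-0.6,"ty":3.8,"tz":0,"ax":0,"ay":0,"az":0,"jaw":0},{"tx":0,"ty":0,"tz":0,"ax":0,"ay":0,"az":0,"jaw":0},{"tx":0,"ty":0,"tz":0,"ax":0,"ay":0,"az":0,"jaw":0}]'; python3 st.py
```

```text
t: 13.85
ee_pos: [459.0, -179.1, 174.0]
orientation: [-2.22, 2.222, -0.002]
ft_force: [0.7, -0.5, -0.3]
width: 0.5
t 13.85 p [ 459.  -179.1  174. ] r 58.1 phi -137.8 F [ 0.7 -0.5 -0.3] w 0.5 toolx [-0.001 -1.     0.001] z [ 0.001 -0.001 -1.   ]
```

```bash
python3 -m inch '[{"tx":0,"ty":0,"tz":3.5,"ax":0,"ay":0,"az":0,"jaw":0},{"tx":0,"ty":0,"tz":3,"ax":0,"ay":0,"az":0,"jaw":0},{"tx":0,"ty":0,"tz":2.5,"ax":0,"ay":0,"az":0,"jaw":0},{"tx":0,"ty":0,"tz":0,"ax":0,"ay":0,"az":0,"jaw":0}]'; python3 st.py; python3 sp.py; python3 arc.py 222 110 11 57
```

```text
t: 14.35
ee_pos: [457.7, -178.5, 81.9]
orientation: [2.22, -2.221, -0.005]
ft_force: [-0.4, -0.7, 0.5]
width: 0.8
t 14.35 p [ 457.7 -178.5   81.9] r 58.7 phi -139.0 F [-0.4 -0.7  0.5] w 0.8 toolx [-0.    -1.    -0.001] z [-0.003  0.001 -1.   ]
wrist all r: {-180: 152, -170: 301, -160: 170, -150: 24, -140: 353, -130: 301, -90: 472, -80: 1715, -70: 261, -10: 683, 0: 2206, 10: 495, 70: 6, 80: 577, 90: 1814, 100: 371}
scene all r: {-180: 24, -170: 14, -160: 1, -150: 4, -140: 6, -130: 4, -90: 6, -80: 41, -70: 12, -10: 2, 0: 25, 10: 17, 70: 1, 80: 15, 90: 40, 100: 3}
top all r: {-10: 7, 0: 49, 10: 37, 80: 2, 90: 42, 100: 20}
tx -0.9 ty 0.6 | tx -0.9 ty 0.5 | tx -1.0 ty 0.3 | tx -1.0 ty 0.1 | tx -1.0 ty -0.1 | tx -1.0 ty -0.2 | tx -0.9 ty -0.4 | tx -0.8 ty -0.6 | tx -0.7 ty -0.7 | tx -0.6 ty -0.8 | tx -0.4 ty -0.9 |
```

```bash
python3 -m inch '[{"tx":-0.9,"ty":0.6,"tz":0,"ax":0,"ay":0,"az":0,"jaw":0},{"tx":-0.9,"ty":0.5,"tz":0,"ax":0,"ay":0,"az":0,"jaw":0},{"tx":-1.0,"ty":0.3,"tz":0,"ax":0,"ay":0,"az":0,"jaw":0},{"tx":-1.0,"ty":0.1,"tz":0,"ax":0,"ay":0,"az":0,"jaw":0},{"tx":-1.0,"ty":-0.1,"tz":0,"ax":0,"ay":0,"az":0,"jaw":0},{"tx":-1.0,"ty":-0.2,"tz":0,"ax":0,"ay":0,"az":0,"jaw":0},{"tx":-0.9,"ty":-0.4,"tz":0,"ax":0,"ay":0,"az":0,"jaw":0},{"tx":-0.8,"ty":-0.6,"tz":0,"ax":0,"ay":0,"az":0,"jaw":0},{"tx":-0.7,"ty":-0.7,"tz":0,"ax":0,"ay":0,"az":0,"jaw":0},{"tx":-0.6,"ty":-0.8,"tz":0,"ax":0,"ay":0,"az":0,"jaw":0},{"tx":-0.4,"ty":-0.9,"tz":0,"ax":0,"ay":0,"az":0,"jaw":0}]'; python3 st.py;  python3 rig.py 2>/dev/null; python3 arc.py 110 20 9 57; python3 sp.py
```

```text
t: 15.88
ee_pos: [477.9, -86.4, 83.7]
orientation: [2.22, -2.22, -0.003]
ft_force: [-3.9, -4.0, 0.3]
width: 0.7
t 15.875 p [477.9 -86.4  83.7] r 58.7 phi 114.2 F [-3.9 -4.   0.3] w 0.7 toolx [ 0. -1.  0.] z [-0.003 -0.    -1.   ]
spoke mod90 (np.float64(9.202810715910296), 17)
top wood [220.  226.4 233.1] car [148.9 172.7 196.6] blue [240.4 296.2 352.1] 1580
 slab rect (rig) [ -0.8 295.9] [118. 118.] 87.0
 fence [380.1 389.7 399.8]
scene wood [220.8 227.9 234.5] car [ 96.  174.8 198. ] blue [241.8 296.8 352.9] 762
 slab rect (rig) [ -1.1 297.1] [116.7 119.6] 87.1
 fence [382.8 392.5 402. ]
tx -0.2 ty -1.3 | tx -0.1 ty -1.0 | tx 0.1 ty -1.0 | tx 0.3 ty -1.0 | tx 0.4 ty -0.9 | tx 0.6 ty -0.8 | tx 0.7 ty -0.7 | tx 0.8 ty -0.6 | tx 0.9 ty -0.4 | wrist all r: {-180: 1, -170: 110, -160: 2, -90: 415, -80: 1212, -70: 101, -10: 386, 0: 2395, 10: 768, 70: 31, 80: 1193, 90: 1605, 100: 505, 110: 52, 120: 3}
scene all r: {-180: 19, -170: 8, -100: 1, -90: 15, -80: 33, -70: 7, -10: 9, 0: 25, 10: 9, 70: 1, 80: 36, 90: 19, 100: 11, 110: 4, 170: 4}
top all r: {-180: 2, -90: 7, -80: 5}
```

```bash
python3 -m inch '[{"tx":-0.2,"ty":-1.2,"tz":0,"ax":0,"ay":0,"az":0,"jaw":0},{"tx":-0.1,"ty":-1.0,"tz":0,"ax":0,"ay":0,"az":0,"jaw":0},{"tx":0.1,"ty":-1.0,"tz":0,"ax":0,"ay":0,"az":0,"jaw":0},{"tx":0.3,"ty":-1.0,"tz":0,"ax":0,"ay":0,"az":0,"jaw":0},{"tx":0.4,"ty":-0.9,"tz":0,"ax":0,"ay":0,"az":0,"jaw":0},{"tx":0.6,"ty":-0.8,"tz":0,"ax":0,"ay":0,"az":0,"jaw":0},{"tx":0.7,"ty":-0.7,"tz":0,"ax":0,"ay":0,"az":0,"jaw":0},{"tx":0.8,"ty":-0.6,"tz":0,"ax":0,"ay":0,"az":0,"jaw":0},{"tx":0.9,"ty":-0.4,"tz":0,"ax":0,"ay":0,"az":0,"jaw":0}]'; python3 st.py; python3 rig.py 2>/dev/null; python3 arc.py 20 -62 8 57
```

```text
t: 17.25
ee_pos: [553.7, -120.7, 82.8]
orientation: [2.219, -2.222, -0.007]
ft_force: [-3.9, 5.5, 0.5]
width: 0.3
t 17.25 p [ 553.7 -120.7   82.8] r 55.2 phi 20.4 F [-3.9  5.5  0.5] w 0.3 toolx [-0.001 -1.    -0.002] z [-0.004  0.002 -1.   ]
spoke mod90 (np.float64(nan), 0)
top wood [230.4 236.5 243.3] car [159.  182.7 206.9] blue [249.9 304.1 359.7] 1515
 slab rect (rig) [ -4.1 303.7] [117.8 117.9] 0.4
 fence [379.9 389.7 399.5]
scene wood [231.3 238.6 245.1] car [152.7 185.2 208.7] blue [248.7 303.1 359.5] 756
 slab rect (rig) [ -2.8 304.6] [116.2 115.5] 0.6
 fence [382.8 392.6 402. ]
tx 0.8 ty -0.3 | tx 1.0 ty -0.1 | tx 1.0 ty 0.1 | tx 1.0 ty 0.3 | tx 0.9 ty 0.4 | tx 0.8 ty 0.6 | tx 0.7 ty 0.7 | tx 0.6 ty 0.9 |
```

Slab now square to the pad. I'll finish this stroke.

```bash
python3 -m inch '[{"tx":0.9,"ty":-0.4,"tz":0,"ax":0,"ay":0,"az":0,"jaw":0},{"tx":1.0,"ty":-0.1,"tz":0,"ax":0,"ay":0,"az":0,"jaw":0},{"tx":1.0,"ty":0.1,"tz":0,"ax":0,"ay":0,"az":0,"jaw":0},{"tx":1.0,"ty":0.3,"tz":0,"ax":0,"ay":0,"az":0,"jaw":0},{"tx":0.9,"ty":0.4,"tz":0,"ax":0,"ay":0,"az":0,"jaw":0}]'; python3 -m inch '[{"tx":0.8,"ty":0.6,"tz":0,"ax":0,"ay":0,"az":0,"jaw":0},{"tx":0.7,"ty":0.7,"tz":0,"ax":0,"ay":0,"az":0,"jaw":0},{"tx":0.5,"ty":0.8,"tz":0,"ax":0,"ay":0,"az":0,"jaw":0}]'; python3 st.py; python3 rig.py 2>/dev/null; python3 sp.py
```

```text
t: 17.98
ee_pos: [553.2, -168.6, 83.5]
orientation: [-2.218, 2.222, 0.001]
ft_force: [1.9, 8.0, -1.5]
width: 0.2
t: 18.35
ee_pos: [533.6, -189.5, 84.1]
orientation: [-2.218, 2.221, -0.004]
ft_force: [5.2, 4.2, -1.4]
width: 0.2
t 18.35 p [ 533.6 -189.5   84.1] r 58.7 phi -57.5 F [ 5.2  4.2 -1.4] w 0.2 toolx [-0.001 -1.    -0.   ] z [ 0.004  0.    -1.   ]
spoke mod90 (np.float64(11.426754579911787), 85)
top wood [239.6 245.8 252.2] car [168.1 192.2 216.1] blue [259.1 313.8 369.4] 1537
 slab rect (rig) [ -4.2 314.4] [118.  117.6] 0.2
 fence [380.  390.3 399.5]
scene wood [240.8 247.1 254. ] car [168.3 194.1 217.6] blue [258.  314.  367.8] 776
 slab rect (rig) [ -2.4 313.3] [115.5 118.7] 89.7
 fence [382.8 392.5 402.2]
wrist all r: {-70: 33, -60: 403, -50: 244, -10: 215, 0: 1965, 10: 567, 90: 944, 100: 214}
scene all r: {-90: 3, -80: 9, -70: 9, -60: 20, -50: 9, -10: 1, 0: 24, 10: 22, 80: 15, 90: 36, 100: 2}
top all r: {80: 1, 90: 50, 100: 42}
```

Carriage is at +54.9 mm. About 7 mm to the fence plus 10 mm of squeeze is left, roughly 150°. Third stroke.

```bash
python3 -m inch '[{"tx":-0.2,"ty":-0.3,"tz":0,"ax":0,"ay":0,"az":0,"jaw":0},{"tx":0,"ty":0,"tz":-4.5,"ax":0,"ay":0,"az":0,"jaw":0},{"tx":0,"ty":0,"tz":-4.5,"ax":0,"ay":0,"az":0,"jaw":0},{"tx":-0.4,"ty":3.8,"tz":0,"ax":0,"ay":0,"az":0,"jaw":0},{"tx":-0.4,"ty":3.8,"tz":0,"ax":0,"ay":0,"az":0,"jaw":0},{"tx":0,"ty":0,"tz":0,"ax":0,"ay":0,"az":0,"jaw":0},{"tx":0,"ty":0,"tz":0,"ax":0,"ay":0,"az":0,"jaw":0}]'; python3 st.py; python3 rig.py 2>/dev/null; python3 sp.py
```

```text
t: 19.48
ee_pos: [459.9, -180.1, 174.0]
orientation: [-2.22, 2.222, -0.002]
ft_force: [-0.2, 0.2, 0.7]
width: 0.3
t 19.475 p [ 459.9 -180.1  174. ] r 58.1 phi -136.5 F [-0.2  0.2  0.7] w 0.3 toolx [-0.001 -1.     0.001] z [ 0.001 -0.001 -1.   ]
spoke mod90 (np.float64(9.65444700153654), 161)
top wood [239.5 245.8 252.4] car [168.2 191.9 216.1] blue [259.3 314.3 370. ] 1531
 slab rect (rig) [ -4. 314.] [118.2 117.9] 0.4
 fence [379.9 389.7 399.6]
scene wood [240.6 247.5 254.3] car [121.3 193.8 217.7] blue [258.1 312.6 368.5] 763
 slab rect (rig) [ -1.4 313.1] [115.6 115.7] 89.2
 fence [382.8 392.3 402.2]
wrist all r: {-180: 319, -170: 662, -160: 90, -90: 181, -80: 683, -70: 105, -10: 104, 0: 889, 10: 414, 80: 125, 90: 721, 100: 327}
scene all r: {-180: 19, -170: 18, -160: 1, -90: 4, -80: 35, -70: 15, -60: 1, -10: 2, 0: 21, 10: 18, 70: 2, 80: 13, 90: 34, 100: 4, 170: 1}
top all r: {-10: 4, 0: 42, 10: 43, 80: 3, 90: 42, 100: 35}
```

```bash
python3 -m inch '[{"tx":0,"ty":0,"tz":3.5,"ax":0,"ay":0,"az":0,"jaw":0},{"tx":0,"ty":0,"tz":3,"ax":0,"ay":0,"az":0,"jaw":0},{"tx":0,"ty":0,"tz":2.5,"ax":0,"ay":0,"az":0,"jaw":0},{"tx":0,"ty":0,"tz":0,"ax":0,"ay":0,"az":0,"jaw":0}]'; python3 -m inch '[{"tx":-0.9,"ty":0.7,"tz":0,"ax":0,"ay":0,"az":0,"jaw":0},{"tx":-0.9,"ty":0.5,"tz":0,"ax":0,"ay":0,"az":0,"jaw":0},{"tx":-1.0,"ty":0.3,"tz":0,"ax":0,"ay":0,"az":0,"jaw":0},{"tx":-1.0,"ty":0.1,"tz":0,"ax":0,"ay":0,"az":0,"jaw":0},{"tx":-1.0,"ty":-0.1,"tz":0,"ax":0,"ay":0,"az":0,"jaw":0},{"tx":-1.0,"ty":-0.2,"tz":0,"ax":0,"ay":0,"az":0,"jaw":0},{"tx":-0.9,"ty":-0.4,"tz":0,"ax":0,"ay":0,"az":0,"jaw":0},{"tx":-0.8,"ty":-0.6,"tz":0,"ax":0,"ay":0,"az":0,"jaw":0},{"tx":-0.7,"ty":-0.7,"tz":0,"ax":0,"ay":0,"az":0,"jaw":0},{"tx":-0.6,"ty":-0.8,"tz":0,"ax":0,"ay":0,"az":0,"jaw":0}]'; python3 st.py;  python3 rig.py 2>/dev/null; python3 arc.py 118 70 5 57
```

```text
t: 20.23
ee_pos: [457.7, -179.2, 81.9]
orientation: [2.22, -2.221, -0.006]
ft_force: [0.3, -0.3, 0.7]
width: 0.6
t: 21.48
ee_pos: [469.7, -91.7, 84.3]
orientation: [2.22, -2.22, -0.0]
ft_force: [-4.6, -6.3, 1.1]
width: 0.7
t 21.475 p [469.7 -91.7  84.3] r 58.1 phi 123.8 F [-4.6 -6.3  1.1] w 0.7 toolx [ 0.    -1.     0.001] z [-0.001 -0.001 -1.   ]
spoke mod90 (np.float64(13.371957479618546), 13)
top wood [247.8 254.  260.6] car [177.7 201.9 225.8] blue [267.7 323.2 378.8] 1549
 slab rect (rig) [ -4.  323.5] [118.8 117.9] 0.8
 fence [380.1 389.9 399.4]
scene wood [248.1 255.4 262.3] car [178.8 203.2 227.4] blue [266.6 322.9 377.9] 753
 slab rect (rig) [ -2.5 322.1] [115.4 118.8] 89.9
 fence [382.8 392.5 402.2]
tx -0.5 ty -1.3 | tx -0.2 ty -0.9 | tx -0.1 ty -1.0 | tx 0.1 ty -0.9 | tx 0.3 ty -0.9 |
```

The slab has reached the fence and the pad is back about 1.5 mm. About 76° more is needed, so I'll do it in two parts.

```bash
python3 -m inch '[{"tx":-0.5,"ty":-1.1,"tz":0,"ax":0,"ay":0,"az":0,"jaw":0},{"tx":-0.2,"ty":-0.9,"tz":0,"ax":0,"ay":0,"az":0,"jaw":0},{"tx":-0.1,"ty":-1.0,"tz":0,"ax":0,"ay":0,"az":0,"jaw":0},{"tx":0.1,"ty":-0.9,"tz":0,"ax":0,"ay":0,"az":0,"jaw":0},{"tx":0,"ty":0,"tz":0,"ax":0,"ay":0,"az":0,"jaw":0}]'; python3 st.py;  python3 rig.py 2>/dev/null; python3 arc.py 80 50 3 57
```

```text
t: 22.2
ee_pos: [508.3, -84.2, 83.6]
orientation: [2.22, -2.221, -0.004]
ft_force: [-3.3, 0.5, 0.5]
width: 0.4
t 22.2 p [508.3 -84.2  83.6] r 56.1 phi 83.6 F [-3.3  0.5  0.5] w 0.4 toolx [-0.001 -1.    -0.001] z [-0.003  0.001 -1.   ]
spoke mod90 (np.float64(-24.384575171090273), 26)
top wood [247.8 254.  260.7] car [182.3 206.4 230.1] blue [267.7 323.2 379.2] 1577
 slab rect (rig) [ -3.9 323. ] [118.8 118.3] 0.4
 fence [379.9 389.8 400.1]
scene wood [248.2 255.6 262.5] car [182.5 208.  231.4] blue [266.4 322.  377.7] 761
 slab rect (rig) [ -2.5 322.2] [115.7 119.2] 89.8
 fence [382.8 392.3 402.2]
tx 0.2 ty -1.3 | tx 0.4 ty -0.9 | tx 0.6 ty -0.8 |
```

```bash
python3 -m inch '[{"tx":0.2,"ty":-1.2,"tz":0,"ax":0,"ay":0,"az":0,"jaw":0},{"tx":0.4,"ty":-0.9,"tz":0,"ax":0,"ay":0,"az":0,"jaw":0},{"tx":0.6,"ty":-0.9,"tz":0,"ax":0,"ay":0,"az":0,"jaw":0},{"tx":0,"ty":0,"tz":0,"ax":0,"ay":0,"az":0,"jaw":0}]'; python3 st.py;  python3 rig.py 2>/dev/null
```

```text
t: 22.8
ee_pos: [539.4, -96.5, 83.5]
orientation: [2.22, -2.223, -0.002]
ft_force: [-2.9, 2.9, -0.6]
width: 0.5
t 22.8 p [539.4 -96.5  83.5] r 57.4 phi 49.3 F [-2.9  2.9 -0.6] w 0.5 toolx [-0.001 -1.    -0.001] z [-0.001  0.001 -1.   ]
spoke mod90 (np.float64(nan), 0)
top wood [247.8 254.2 260.8] car [185.7 209.7 234.2] blue [267.8 322.7 378.7] 1557
 slab rect (rig) [ -4.3 323.2] [117.6 118.5] 0.3
 fence [380.  389.8 399.8]
scene wood [248.3 256.  262.1] car [187.7 211.  235.5] blue [266.5 321.3 377.1] 767
 slab rect (rig) [ -2.8 322.1] [115.6 118.9] 89.7
 fence [382.8 392.4 402.2]
```

The pad is back 9–10 mm. Now I back off from the spoke, lift and move clear.

```bash
python3 -m inch '[{"tx":-0.3,"ty":0.3,"tz":0,"ax":0,"ay":0,"az":0,"jaw":0},{"tx":0,"ty":0,"tz":-4.5,"ax":0,"ay":0,"az":0,"jaw":0},{"tx":0,"ty":0,"tz":-5,"ax":0,"ay":0,"az":0,"jaw":0},{"tx":2,"ty":4,"tz":-1,"ax":0,"ay":0,"az":0,"jaw":0},{"tx":4,"ty":4,"tz":0,"ax":0,"ay":0,"az":0,"jaw":0},{"tx":5,"ty":3,"tz":0,"ax":0,"ay":0,"az":0,"jaw":0},{"tx":5,"ty":2,"tz":0,"ax":0,"ay":0,"az":0,"jaw":0},{"tx":5,"ty":2,"tz":0,"ax":0,"ay":0,"az":0,"jaw":0},{"tx":0,"ty":0,"tz":0,"ax":0,"ay":0,"az":0,"jaw":0},{"tx":0,"ty":0,"tz":0,"ax":0,"ay":0,"az":0,"jaw":0}]'; python3 st.py;  python3 rig.py fin 2>/dev/null; python3 sp.py
python3 - <<'E'
from h import *
for n in ['top','scene']:
    im,d,c=grab(n)
    for th in ['board','tin','brush']:
        m=masks_of(n,th)[0]; v,u=np.nonzero(m['pixels']&(d>0)); print(n,th,round(m['score'],2),np.median(p2w(c,np.c_[u,v],d[v,u]),0).round())
E
```

```text
t: 24.15
ee_pos: [387.1, -303.8, 188.9]
orientation: [-2.219, 2.223, -0.002]
ft_force: [-0.4, 0.2, -0.0]
width: 0.6
t 24.15 p [ 387.1 -303.8  188.9] r 200.1 phi -125.0 F [-0.4  0.2 -0. ] w 0.6 toolx [-0.002 -1.     0.001] z [ 0.001 -0.001 -1.   ]
spoke mod90 (np.float64(30.78897415057248), 334)
top wood [247.8 254.3 260.8] car [185.8 209.4 233.9] blue [267.7 323.9 379.3] 1586
 slab rect (rig) [ -4.1 323.2] [118.1 119.1] 0.3
 fence [380.2 389.7 399.4]
scene wood [248.1 255.9 262.2] car [187.2 211.5 235.4] blue [266.8 322.3 377.7] 752
 slab rect (rig) [ -1.9 322.2] [115.5 118.9] 89.5
 fence [383.1 392.6 402.1]
wrist all r: {-160: 137, -150: 803, -140: 246, -70: 541, -60: 339, -50: 28, 10: 73, 20: 64, 30: 6, 120: 19, 130: 6}
scene all r: {-180: 1, -160: 7, -150: 24, -140: 3, -70: 1, -60: 41, -50: 14, -40: 1, 10: 4, 20: 26, 30: 13, 100: 12, 110: 38, 120: 6}
top all r: {-160: 38, -150: 53, -140: 4, -70: 37, -60: 49, -50: 3, 10: 3, 20: 41, 30: 47, 40: 1, 100: 2, 110: 45, 120: 45, 130: 2}
top board 0.67 [701. -25.  29.]
top tin 0.76 [ 662. -231.  109.]
top brush 0.59 [ 522. -363.   18.]
scene board 0.96 [725. -21.  29.]
scene tin 0.93 [ 694. -228.   97.]
scene brush 0.86 [ 515. -363.   18.]
```

View pics/fin_top.png

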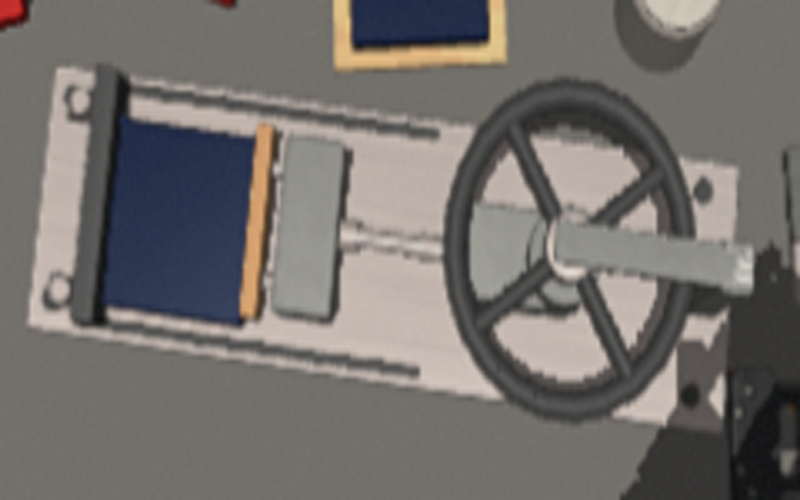

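The slab is square against the fence. The carriage–pad gap has closed by about 9.5 mm, the wheel is at rest and the bystanders have not moved. Handing in.

```bash
python3 -c "
from h import *
ctrl.close_job(); print(get_obs()['t'])"
```

```text
the job is handed in; nothing more can be done
the job is handed in; nothing more can be done
```

The slab is clamped square against the fence with the pad pushed back about half way, and I handed the job in at about 25 s of the 72 s allowed. `close_job` reports no verdict, so the result rests on my own measurements below.

I pushed the wheel's spokes clockwise with the closed fingers in three strokes, about 1.8 turns in all, then backed off and moved the arm clear.

**Last checks, from the top and scene cameras:**
- **Slab:** within about 0.5° of square, with its far edge at the fence face to about 1 mm.
- **Pad:** pushed back about 9–10 mm of 20. The carriage moved about 72.3 mm and the pad about 63.3 mm.
- **Wheel:** spoke angle gives 73 mm of carriage travel, which agrees.
- **Robot:** arm clear and wrist force near zero.
- **Bystanders:** board and tin within 2 mm of their starting readings. The brush's top-camera reading shifted 15 mm from a weak mask, but the scene camera shows it within 1 mm.

**What went wrong:**
- **Refused call:** the first move was refused because each row needs all seven keys; nothing moved.
- **Missed stroke:** the first stroke passed over the spokes without touching them. The visible fingertips end about 30 mm above the reported TCP. I went 25 mm lower and it worked.

The pressing force between slab and fence could not be measured directly. By the spring figures given it should be about 16 N, against the 4 N needed.

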